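# Knock cast pastel sticks out of a guarded mould

### The arm

A 6-joint arm with a two-finger parallel gripper is mounted at the origin on the work surface. World frame = base frame: x ahead of the robot, y to its left, z up, the work surface at z = 0. Lengths are in m, angles in degrees, forces in N, time in s.
With the tool pointing down it reaches from about 0.375 to 0.75 m from the base axis. Payload 9 kg.
Tool frame: the origin (TCP) lies where the fingers leave the gripper's body, on its centre line; the fingertips stand 73 mm ahead of it and the grasp point (between the pads) lies 54 mm ahead of it (robot.tip_reach is the distance from the TCP to the fingertips, in m); z points along the fingers, y is the line along which they close (so a half turn about z gives the same grasp; the last joint's range is limited). The gripper opens to 85 mm and grips with 20 to 120 N. Pads are 22 mm wide; open, the fingers measure 114 mm over their backs; the gripper's body (76 mm by 85 mm) begins 54 mm behind the grasp point. The pads swing forward as they close: fully open they stand 13 mm farther back than shut.
Start: joints at [53.818, 5.964, 5.575, 89.605, 0, 77.527], TCP at [0.241, 0.549, 0.304] pointing down, gripper open.
Joint ranges: [-171.21, 171.21], [-48.23, 106.86], [-62.78, 66.21], [-105.2, 120.99], [-86.42, 89.51], [-180, 180]. Speed limits (degrees/s): [127.2, 127.2, 147.25, 180, 180, 180].

### API

Orientations are given as [roll, pitch, yaw] about the fixed x, y, z axes, in that order (R = Rz(yaw) Ry(pitch) Rx(roll)).
In Python, from plant import robot gives the robot as it stands. Calls block until the motion is done:
- robot.move_pose(position, orientation): joint-space move of the TCP to a pose.
- robot.line_to(position, vel=0.15, rotation=None, guard=None): straight line of the TCP; rotation=None keeps the orientation; vel is the mean speed in m/s. With guard (N) it stops when the force on the tool has changed by that much, and returns True; else False.
- robot.goto_joints(angles): joint-space move.
- robot.set_gripper(opening): finger opening in m; the grip force is fixed at half the most; returns when the fingers have stopped.
- robot.pause(seconds).
- robot.ik(position, orientation): joint angles nearest the present ones, or None.
- robot.observe(): the state.
- robot.grab_frame(name): name is "scene" or "top" or "wrist"; returns the picture (384x512x3 uint8, blue, green, red); there is no depth.
- robot.get_calibration(name): a dict with "vertical_fov" (degrees; the focal length in pixels is half the picture's height over the tangent of half this angle, whatever the lens; pixels are square), "cx", "cy" (the principal point, pixels), "rvec" (rotation vector, rad) and "tvec" (3), from world to camera coordinates, as OpenCV has them. Camera axes: x right, y down, z forward; pixel columns grow to the right and rows downward; lengths in m; the calibration is good to about 2 mm. A picture is of the moment at which its call begins: read the wrist's pose just before it. get_calibration takes no time and is no camera call; for the wrist camera it gives the pose at the moment of the call.
A pose or a line that the arm cannot do raises robot.IKError and nothing moves.
- robot.job_done(): hands the job in; it is judged then, once.
The state is a dict: "time": time; "q": joint angles; "qvel": joint speeds; "joint_torque": joint torques, N m; "tool_pos": TCP position; "tcp_rot": TCP orientation; "ft_force": force on the tool from outside, world axes, zero at the start; "torque": the same for the moment, N m; "gripper_width": finger opening in m; "gripper_force": force on a finger pad.
Only numpy, scipy, OpenCV 4.12 (cv2) and the standard library are available. Lean on these libraries where they do the work, as an engineer would, in place of code of your own. Each camera call takes 0.05 s, during which the arm holds its last target. There are 200 camera calls.

### The job

Pull up the spring plunger knob of the stick mould and slide its guard cover fully open until the plunger drops into the open position, then push every cast stick that is in the mould right out onto the ledge behind with the ejector rod, not with the fingers. Lay the sticks flat in the wooden tray, not on top of one another, and the ejector flat lengthwise in the grey tool tray, and slide the cover fully shut again with its plunger dropped home. Leave the other things on the bench where they are.

Things in the scene. Friction and masses are not known exactly. Their poses are not given: they have to be found in the camera images.
- mould: Aluminium stick mould fixed to the bench; origin on the bench under the centre of its block, z up. Block 218 (x) x 70 (y) x 72 mm high. Four square bores, 24 x 24 mm, run level through it along y at x = -69, -23, +23, +69 mm; any may be empty. Slots in the top, 10 mm wide, show what is inside. Entry side -y (behind the guard cover), exit side +y. A rail for the open cover runs on to x = +290, y = -35 to -5, top at 72 mm.
- bore_entry (a point): Entry mouth of the first bore (lowest x): centre of the opening, at mould x = -69, y = -35, z = 52 mm (bore floor 40, roof 64 mm above the bench). Its axes are the mould's; the push direction is +y. The other mouths follow at 46 mm steps along +x. The bores end at mould y = +35.
- ledge (a point): Centre of the wooden ledge at the exit side, on its top face: mould x = 0, y = 83, z = 30 mm, 10 mm below the bore floors. Axes as the mould's. It spans x -109 to +109, y 35 to 130 mm, with a lip 5 mm thick and 8 mm high at its far edge. A pushed-out stick drops here; it is right out when its centre is beyond mould y = 62 mm.
- cover (a joint): Travel of the dark steel guard cover along the mould's +x, m: 0 = shut, before all the bores; 0.188 = fully open (end stop). Slides with about 2 N, stays where left; locked by the plunger at 0 and at 0.188 (up to 2 mm of play). An angle plate 192 mm long: shut, it spans mould x -105 to +87, y -45 to -4, z 37 to 80 mm.
- plunger (a joint): Lift of the spring plunger, m: 0 = down, its pin in a hole of the rail; 0.018 = fully up. The pin clears the hole above about 0.013; lifting takes 4 N at first, 8.5 N at the top. Let go, it springs down into the hole if the cover is at 0 or 0.188 (within 2 mm), else it rides on the rail.
- knob (a point): Centre of the plunger's round black knob, 26 mm across, 20 mm high, on the cover near its -x end: mould x = -92.5 mm + cover travel, y = -20, z = 104 when down. Axes as the mould's. It pulls straight up; held up, it drags the cover along. Below it a steel collar, 20 mm across, ends at z = 92.
- stick1: Terracotta-coloured cast pastel stick, square, 60 x 20 x 20 mm, 35 g; may be absent. Origin at its centre, x along its length. At the start it lies in the bore at mould x = -69 mm, its length along the bore.
- stick2: Terracotta-coloured cast pastel stick, square, 60 x 20 x 20 mm, 35 g; may be absent. Origin at its centre, x along its length. At the start it lies in the bore at mould x = -23 mm, its length along the bore.
- stick3: Terracotta-coloured cast pastel stick, square, 60 x 20 x 20 mm, 35 g; may be absent. Origin at its centre, x along its length. At the start it lies in the bore at mould x = 23 mm, its length along the bore.
- stick4: Terracotta-coloured cast pastel stick, square, 60 x 20 x 20 mm, 35 g; may be absent. Origin at its centre, x along its length. At the start it lies in the bore at mould x = 69 mm, its length along the bore.
- ejector: Ejector rod: square wooden handle 90 x 24 x 24 mm with a round steel shaft, 14 mm thick and 110 mm long, on its +x end. 110 g, balanced about 23 mm from the handle's centre towards the shaft, so it lies flat on its handle. Origin: centre of the handle; x towards the shaft, whose tip lies at x = +155 mm on the same axis. Starts lying on the bench.
- ejector_tip (a point): Tip of the ejector's steel shaft, on its axis; axes as the ejector's.
- stick_tray: Open wooden tray fixed to the bench, for the sticks: 220 (x) x 120 (y) x 22 mm high, walls and floor 5 mm thick. Origin under its centre, z up. Four sticks fit side by side along x, 48 mm apart, their length along y.
- tool_tray: Open grey plastic tray fixed to the bench, for the ejector: 260 (x) x 100 (y) x 14 mm high, walls and floor 5 mm thick. Origin under its centre, z up. The ejector, 200 mm long over all, lies along x, either way round.
- mug: Bystander, loose: white mug, 80 mm across, 90 mm high. Origin under its centre.
- tape: Bystander, loose: cardboard roll of tape lying flat, 90 mm across, 24 mm high. Origin under its centre.
- sanding_block: Bystander, loose: cork sanding block, 90 x 55 x 30 mm. Origin under its centre.
- charcoal: Bystander, loose: square black charcoal stick lying down, 90 x 12 x 12 mm. Origin under its centre.
- offcut: Bystander, loose: wooden offcut, 70 x 40 x 22 mm. Origin under its centre.

How it is judged (in metres and radians):
On the way, in this order (a step that is already met when the one before it is completed fails the run):
1. the cover is fully open and its plunger has dropped into the open hole (value of joint cover above 0.183 m and value of joint plunger below 0.004 m), for 0.2 s.
2. every stick is right out of its bore (y of each of stick1, stick2, stick3, stick4 in the frame of mould above 0.062 m), for 0.2 s.
At the end, for the whole second after the job is handed in: Cover shut within 5 mm with the plunger down (lifted less than 4 mm); every stick at rest inside the wooden tray, lying flat on its floor (centre less than 24 mm above the bench); the ejector, tip and handle, at rest inside the tool tray, flat on its floor and along it within 0.3 rad (value of joint cover below 0.005 m and value of joint plunger below 0.004 m and x of stick1 in the frame of stick_tray between -0.1 and 0.1 m and y of stick1 in the frame of stick_tray between -0.05 and 0.05 m and z of each of stick1, stick2, stick3, stick4 in the frame of stick_tray below 0.024 m and linear speed of each of stick1, stick2, stick3, stick4, ejector below 0.02 m/s and x of stick2 in the frame of stick_tray between -0.1 and 0.1 m and y of stick2 in the frame of stick_tray between -0.05 and 0.05 m and x of stick3 in the frame of stick_tray between -0.1 and 0.1 m and y of stick3 in the frame of stick_tray between -0.05 and 0.05 m and x of stick4 in the frame of stick_tray between -0.1 and 0.1 m and y of stick4 in the frame of stick_tray between -0.05 and 0.05 m and x of ejector in the frame of tool_tray between -0.085 and 0.085 m and y of ejector in the frame of tool_tray between -0.042 and 0.042 m and z of ejector in the frame of tool_tray below 0.026 m and x of ejector_tip in the frame of tool_tray between -0.126 and 0.126 m and y of ejector_tip in the frame of tool_tray between -0.046 and 0.046 m and z of ejector_tip in the frame of tool_tray below 0.03 m and angle between the x axis of ejector and the x axis of tool_tray, either way round below 0.3 rad and angle between ejector's own x axis and vertical above 1.47 rad); the robot touches nothing.
It fails at once if a stick that is still well inside its bore is pushed with the fingers ((contact force between the fingers and stick1 above 1 N and y of stick1 in the frame of mould between -0.06 and 0.03 m and z of stick1 in the frame of mould between 0.04 and 0.065 m and x of stick1 in the frame of mould between -0.085 and 0.085 m) or (contact force between the fingers and stick2 above 1 N and y of stick2 in the frame of mould between -0.06 and 0.03 m and z of stick2 in the frame of mould between 0.04 and 0.065 m and x of stick2 in the frame of mould between -0.085 and 0.085 m) or (contact force between the fingers and stick3 above 1 N and y of stick3 in the frame of mould between -0.06 and 0.03 m and z of stick3 in the frame of mould between 0.04 and 0.065 m and x of stick3 in the frame of mould between -0.085 and 0.085 m) or (contact force between the fingers and stick4 above 1 N and y of stick4 in the frame of mould between -0.06 and 0.03 m and z of stick4 in the frame of mould between 0.04 and 0.065 m and x of stick4 in the frame of mould between -0.085 and 0.085 m)).
It fails at once if a bystander is moved more than 5 cm (distance of any of mug, tape, sanding_block, charcoal, offcut from where it was at the start of the episode above 0.05 m).
Of stick1, stick2, stick3, stick4 only 2 to 4 are there at a start; the rules pass over those that are not, and their reading is None.
At some moment in a run one of ejector may be knocked a few centimetres aside while the robot is not near it.
Once in a run the grip may slacken for a moment while it holds something.
It also fails if it takes over 210 s, if anything falls off the work surface, if the arm or the gripper's body presses on something with over 40 N, if the wrist force passes 120 N, or if a joint passes its speed limit or range.

## Working session

There is one attempt and no reset: what is moved stays moved. The work goes in short steps, each a Python script; the robot and the scene stay as the last script left them, time stands still between calls to the robot, and variables do not carry over. Pictures are saved under pics/ and viewed, at most 14 in all, crops included, and the job is handed in when it is done.

```bash
ls; mkdir -p pics; python3 - <<'E'
from plant import robot
import cv2
for n in ["scene","top"]:
    f=robot.grab_frame(n); cv2.imwrite(f"pics/{n}0.png",cv2.resize(f,(800,600),interpolation=cv2.INTER_CUBIC)); cv2.imwrite(f"raw_{n}0.png",f)
    print(n,robot.get_calibration(n))
print(robot.observe())
E
```

```text
pics
scene {'vertical_fov': 44.75427543892439, 'cx': 259.94389141590335, 'cy': 194.58845280722386, 'rvec': array([ 1.00302502,  2.68857275, -0.74501194]), 'tvec': array([ 0.42191266, -0.25380633,  1.53490406])}
top {'vertical_fov': 49.03108674495443, 'cx': 260.6589529262457, 'cy': 195.46305220968603, 'rvec': array([ 2.13645776, -2.11373459,  0.17857523]), 'tvec': array([-0.00575122,  0.57219916,  1.01228836])}
{'time': 0.1, 'q': array([5.38174609e+01, 5.99189202e+00, 5.53118370e+00, 8.96067607e+01,
       8.64381271e-04, 7.75257111e+01]), 'qvel': array([ 0.02236393, -0.15410874,  0.01849001,  0.06112304, -0.01022671,
       -0.04799762]), 'joint_torque': array([ 6.26633788e-03, -5.58206320e+01,  5.04719889e+01,  1.31227679e-02,
       -2.30020842e-04, -2.43706900e-06]), 'tool_pos': array([0.24110734, 0.54917521, 0.30323065]), 'tcp_rot': array([-1.79934310e+02, -1.54173875e-02,  1.56291740e+02]), 'ft_force': array([ 0.92871378, -0.04644091, -0.14894649]), 'torque': array([0.01689971, 0.02389023, 0.04105088]), 'gripper_force': 0.0, 'gripper_width': 0.08560685210824123}
```

View pics/top0.png

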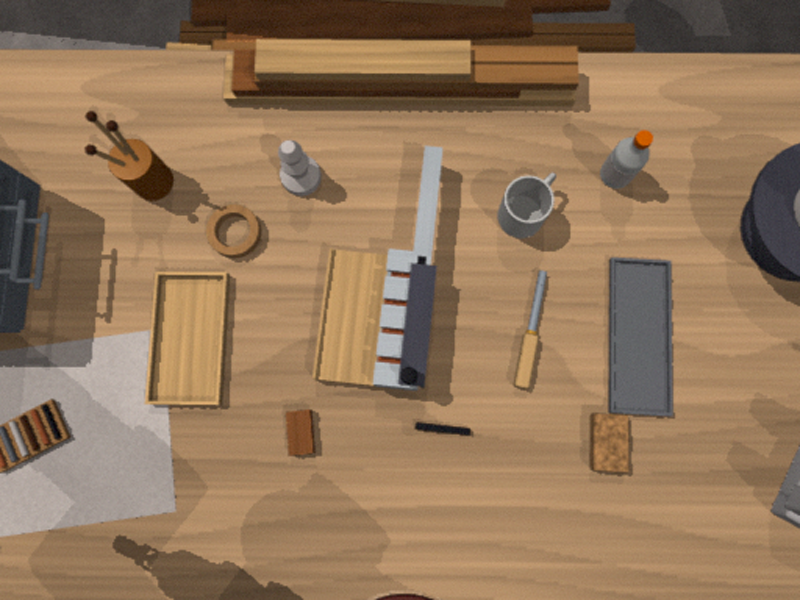

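View pics/scene0.png

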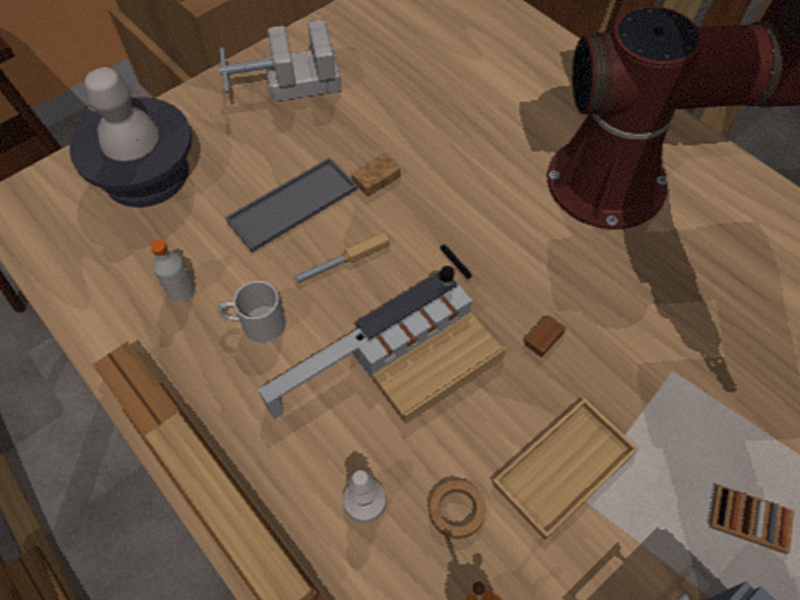

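The top view (800x600 px) shows the mould at about (410,320), with its +x up in the picture (world +x) and its +y left. All four slots look reddish. The knob is at (408,376), the ejector runs from (524,388) to (542,270), the grey tool tray is centred at (641,337) and the wooden tray at (188,339).

```bash
cat > h.py <<'E'
from plant import robot
import numpy as np, cv2
from scipy.spatial.transform import Rotation as R
def cal(n):
    c=robot.get_calibration(n); f=192/np.tan(np.radians(c["vertical_fov"])/2)
    return cv2.Rodrigues(c["rvec"])[0],np.array(c["tvec"]),np.array([[f,0,c["cx"]],[0,f,c["cy"]],[0,0,1]])
def cast(C,px,z):
    r,t,K=C; px=np.atleast_2d(px).astype(float)
    d=(r.T@np.linalg.inv(K)@np.c_[px,np.ones(len(px))].T).T; o=-r.T@t
    return o+d*((z-o[2])/d[:,2])[:,None]
def proj(C,P):
    r,t,K=C; p=(K@(r@np.atleast_2d(P).T+t[:,None])).T
    return p[:,:2]/p[:,2:]
E
python3 - <<'E'
from h import *
C=cal("top"); s=0.64
def p(name,pts,z): print(name,cast(C,np.array(pts)*s,z)[:,:].round(4).tolist())
p("knob",[(408,376)],.114)
p("railend",[(425,147),(441,147)],.072)
p("block top corners",[(389,250),(374,385)],.072)
p("ledge",[(331,250),(316,380)],.038)
p("ejector tip/handle end",[(542,270),(524,388)],.012)
p("handle start",[(533,332)],.012)
p("tool tray",[(610,259),(671,260),(674,415),(609,413)],.014)
p("wood tray",[(154,272),(229,272),(223,406),(147,404)],.022)
p("mug",[(526,206)],.0); p("block",[(611,443)],0); p("charcoal",[(443,429)],0);p("offcut",[(300,433)],0)
Rw,t,K=cal("wrist"); o=robot.observe(); Rt=R.from_euler("xyz",o["tcp_rot"],degrees=True).as_matrix()
print("cam in tool",Rt.T@(-Rw.T@t-o["tool_pos"]),"\n",Rt.T@Rw.T, K)
E
```

```text
knob [[0.4542, -0.0025, 0.114]]
railend [[0.8347, -0.0261, 0.072], [0.8349, -0.0526, 0.072]]
block top corners [[0.6586, 0.0306, 0.072], [0.4426, 0.0503, 0.072]]
ledge [[0.6667, 0.1283, 0.038], [0.4514, 0.1456, 0.038]]
ejector tip/handle end [[0.6421, -0.2261, 0.012], [0.4437, -0.1918, 0.012]]
handle start [[0.5363, -0.2086, 0.012]]
tool tray [[0.6618, -0.3408, 0.014], [0.661, -0.4435, 0.014], [0.4029, -0.4331, 0.014], [0.4049, -0.3283, 0.014]]
wood tray [[0.6301, 0.4269, 0.022], [0.6313, 0.3006, 0.022], [0.4089, 0.2972, 0.022], [0.4107, 0.4209, 0.022]]
mug [[0.7588, -0.2035, 0.0]]
block [[0.3569, -0.3336, 0.0]]
charcoal [[0.3762, -0.06, 0.0]]
offcut [[0.367, 0.1743, 0.0]]
cam in tool [ 6.88046249e-02 -6.01995387e-05 -7.03196254e-02] 
 [[-7.10258621e-05 -9.63084739e-01 -2.69198404e-01]
 [ 9.99999991e-01 -9.82671237e-05  8.77185946e-05]
 [-1.10933793e-04 -2.69198396e-01  9.63084737e-01]] [[343.20010707   0.         253.34138457]
 [  0.         343.20010707 192.77213089]
 [  0.           0.           1.        ]]
```

```bash
python3 - <<'E'
from h import *
for yaw in (85,-95): 
    for p in [(.454,0,.2),(.64,-.02,.2),(.54,-.2,.2),(.56,.15,.2)]: print(yaw,p,robot.ik(p,[180,0,yaw]))
robot.move_pose([.54,0.02,.36],[180,0,85]); robot.pause(.3)
C=cal("wrist"); f=robot.grab_frame("wrist"); cv2.imwrite("raw_w1.png",f); np.save("Cw1.npy",np.array(C,dtype=object),allow_pickle=True)
cv2.imwrite("pics/w1.png",cv2.resize(f,(800,600),interpolation=cv2.INTER_CUBIC)); print(robot.observe()["q"])
E
```

```text
85 (0.454, 0, 0.2) [-16.5864997  -20.04247026 -29.29306193  80.74940833   0.
  78.4135003 ]
85 (0.64, -0.02, 0.2) [-13.46732025  13.28155716   2.84383154  79.56227438   0.
  81.53267975]
85 (0.54, -0.2, 0.2) [-33.32952574   2.1097873   -9.24482959  78.64538311   0.
  61.67047426]
85 (0.56, 0.15, 0.2) [ 2.07757042  2.78622609 -8.55063957 78.66313434  0.         97.07757042]
-95 (0.454, 0, 0.2) [ -16.5864997   -20.04247026  -29.29306193   80.74940833    0.
 -101.5864997 ]
-95 (0.64, -0.02, 0.2) [-13.46732025  13.28155716   2.84383154  79.56227438   0.
 -98.46732025]
-95 (0.54, -0.2, 0.2) [ -33.32952574    2.1097873    -9.24482959   78.64538311    0.
 -118.32952574]
-95 (0.56, 0.15, 0.2) [  2.07757042   2.78622609  -8.55063957  78.66313434   0.
 -82.92242958]Traceback (most recent call last):
  File "<stdin>", line 5, in <module>
ValueError: could not broadcast input array from shape (3,3) into shape (3,)
```

```bash
cat >> h.py <<'E'
import pickle
def snap(name,view=True,n="wrist"):
    C=cal(n); f=robot.grab_frame(n); cv2.imwrite(f"raw_{name}.png",f); pickle.dump(C,open(f"C_{name}.pkl","wb"))
    if view: cv2.imwrite(f"pics/{name}.png",cv2.resize(f,(800,600),interpolation=cv2.INTER_CUBIC))
    return C,f
E
python3 - <<'E'
from h import *
snap("w1"); print(robot.observe()["q"],robot.observe()["time"])
E
```

```text
[-1.17367083e+01 -3.27677626e+00  2.06208990e+00  9.53410373e+01
  3.68924154e-04  8.32447659e+01] 2.6833
```

View pics/w1.png

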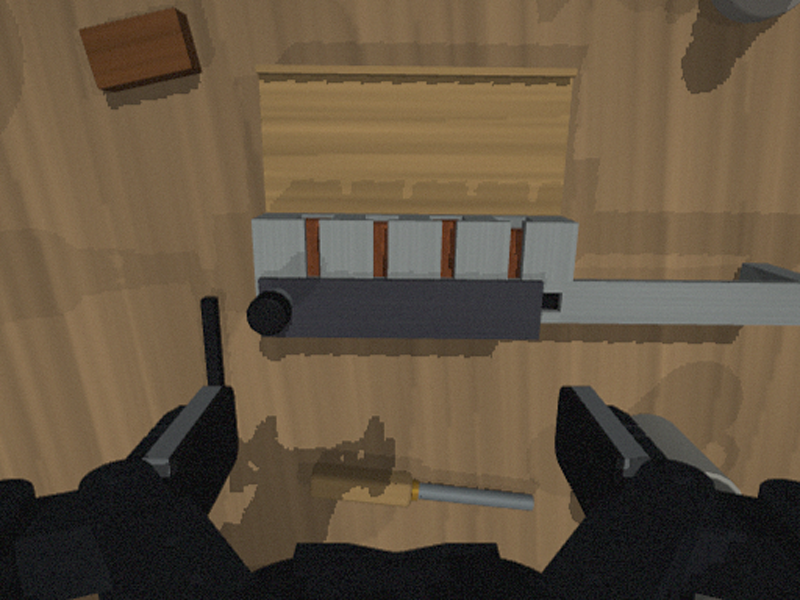

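The wrist view (800x600) shows terracotta in all four slots, so there are four sticks. The knob is at (269,313), the cover's corners are about (259,338), (540,338) and (543,280), the block's exit edge runs (253,217)–(577,219), and the ejector runs from (311,480) to (534,502).

```bash
python3 - <<'E'
from h import *
C=pickle.load(open("C_w1.pkl","rb")); T=pickle.dumps
s=.64
# mould pts: (px800, z, mould xy)
L=[((253,217),.072,(-109,35)),((577,219),.072,(109,35)),((269,313),.114,(-92.5,-20)),((260,338),.080,(-105,-45)),((540,338.5),.080,(87,-45)),((543,280),.080,(87,-4)),((259,68),.038,(-109,130)),((576,70),.038,(109,130))]
W=np.array([cast(C,np.array(p)*s,z)[0,:2] for p,z,_ in L]); M=np.array([m for *_,m in L])/1000
wc,mc=W.mean(0),M.mean(0); rot,_=R.align_vectors(np.c_[W-wc,np.zeros(len(W))],np.c_[M-mc,np.zeros(len(M))])
A=rot.as_matrix()[:2,:2]; o=wc-A@mc
print("mould",o,rot.as_euler("xyz",degrees=True)[2]); print((W-(M@A.T+o)).round(4))
for n,p in [("hend",(311,480)),("hfront",(411,488)),("tip",(534,502))]: print(n,cast(C,np.array(p)*s,.016)[0])
E
```

```text
mould [0.55128996 0.00975379] -5.489299948512638
[[ 0.0009 -0.0003]
 [-0.0016  0.0006]
 [ 0.0017  0.0008]
 [-0.0016 -0.0024]
 [ 0.0002 -0.0011]
 [-0.0011 -0.0005]
 [ 0.0024  0.001 ]
 [-0.0008  0.0019]]
hend [ 0.44610406 -0.18420845  0.016     ]
hfront [ 0.53362405 -0.19996755  0.016     ]
tip [ 0.64228355 -0.22386971  0.016     ]
```

```bash
cat >> h.py <<'E'
MO=np.array([.5513,.0098]); MY=-5.49
def mp(x,y,z):
    a=np.radians(MY); return [MO[0]+np.cos(a)*x-np.sin(a)*y, MO[1]+np.sin(a)*x+np.cos(a)*y, z]
YP=[180,0,90+MY]
def st(tag=""):
    o=robot.observe(); print(tag,"t%.1f"%o["time"],o["tool_pos"].round(4),"F",o["ft_force"].round(1),"w%.4f gf%.1f"%(o["gripper_width"],o["gripper_force"]),flush=True)
E
python3 - <<'E'
from h import *
robot.set_gripper(.06)
robot.move_pose(mp(-.0925,-.02,.22),YP); st()
print(robot.line_to(mp(-.0925,-.02,.161),vel=.1,guard=10)); st("down")
robot.set_gripper(.0); st("grip")
robot.line_to(mp(-.0925,-.02,.178),vel=.04); robot.pause(.2); st("lift")
g=robot.line_to(mp(-.0925+.05,-.02,.178),vel=.05,guard=25); st("slide%s"%g)
E
```

```text
t3.8 [ 0.4581 -0.0014  0.2213] F [ 0.4 -0.5  1.9] w0.0601 gf0.0
False
down t4.5 [ 0.4577 -0.0013  0.1616] F [-0.5 -0.6  0.5] w0.0600 gf0.0
grip t4.9 [ 0.4577 -0.0014  0.1618] F [-0.5 -0.2  6.1] w0.0238 gf58.8
lift t5.7 [ 0.4572 -0.0012  0.1777] F [ 2.2 -0.7 -8.7] w0.0241 gf59.3
slideFalse t6.8 [ 0.5073 -0.0061  0.1783] F [ 0.8 -1.5 -8.3] w0.0239 gf59.3
```

```bash
python3 - <<'E'
from h import *
g=robot.line_to(mp(-.0925+.18,-.02,.178),vel=.08,guard=25); st("slide%s"%g)
g=robot.line_to(mp(-.0925+.193,-.02,.178),vel=.03,guard=12); st("end%s"%g)
robot.line_to(mp(-.0925+.188,-.02,.165),vel=.04); st("lower")
robot.set_gripper(.06); robot.pause(.3); st("rel")
robot.line_to(mp(-.0925+.188,-.02,.25),vel=.15)
robot.move_pose([.54,0.02,.36],YP); robot.pause(.2)
snap("w2")
E
```

```text
slideFalse t8.6 [ 0.6365 -0.0186  0.1783] F [ 0.2 -4.5 -8.9] w0.0244 gf59.4
endTrue t9.0 [ 0.6444 -0.0195  0.1759] F [ 1.7 -1.3 -9.6] w0.0241 gf60.2
lower t9.4 [ 0.6444 -0.0193  0.1649] F [-1.4 -3.8 -4.9] w0.0240 gf60.5
rel t10.1 [ 0.6445 -0.0192  0.165 ] F [ 0.1 -0.3 -0. ] w0.0602 gf0.0
```

View pics/w2.png

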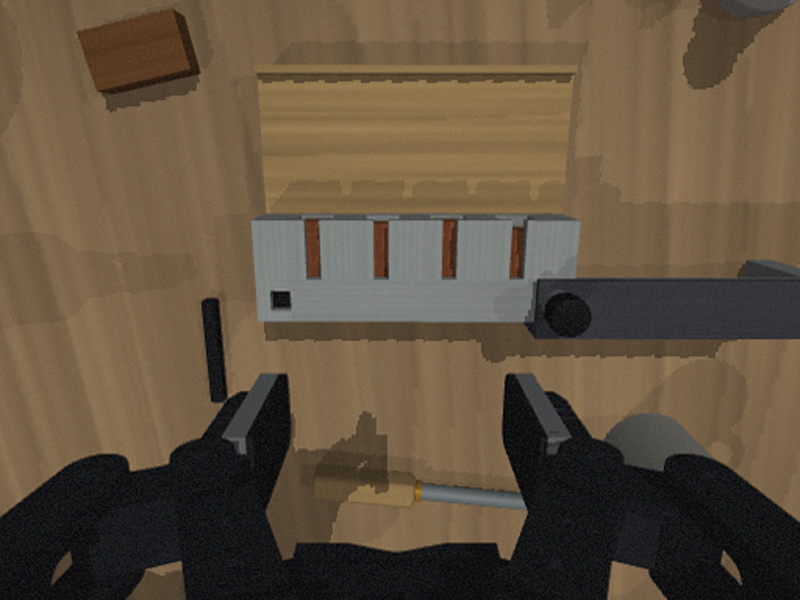

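```bash
python3 - <<'E'
from h import *
a=np.radians(MY); A=np.array([[np.cos(a),-np.sin(a)],[np.sin(a),np.cos(a)]])
f=cv2.imread("raw_w2.png"); C=pickle.load(open("C_w2.pkl","rb"))
def m(p,z): return ((cast(C,np.array(p)*.64,z)[0,:2]-MO)@A).round(4)
for z in (.114,.132): print("knob",z,m((568,314),z))
print("cover corner", m((536,337.5),.08), "back",m((539,279),.08), "old-view knob", m((269,313),.114))
# knob dark blob
g=f.max(2); sub=(g<28).astype(np.uint8); sub[:170]=0; sub[235:]=0; sub[:,:330]=0; sub[:,400:]=0
sub=cv2.morphologyEx(sub,cv2.MORPH_OPEN,np.ones((3,3)))
n,l,s,c=cv2.connectedComponentsWithStats(sub); print(s[1:],c[1:]/.64)
E
```

```text
knob 0.114 [ 0.092  -0.0188]
knob 0.132 [ 0.0861 -0.0133]
cover corner [ 0.0828 -0.046 ] back [ 0.0819 -0.0048] old-view knob [-0.091  -0.0183]
[[349 188  14  20 129]
 [362 206   4   3  12]
 [360 210   5   4  19]] [[553.20978682 306.58914729]
 [567.96875    323.4375    ]
 [565.46052632 330.59210526]]
```

The cover's left edge is at mould x≈83 mm, so it is fully open, and the knob's position fits it being down. Next I look at the ejector without the fingers in the way.

```bash
python3 - <<'E'
from h import *
robot.move_pose([.54,-.31,.28],YP); robot.pause(.2); st()
snap("w3")
E
```

```text
t13.2 [ 0.5406 -0.309   0.2805] F [ 0.1 -0.5 -0. ] w0.0602 gf0.0
```

View pics/w3.png

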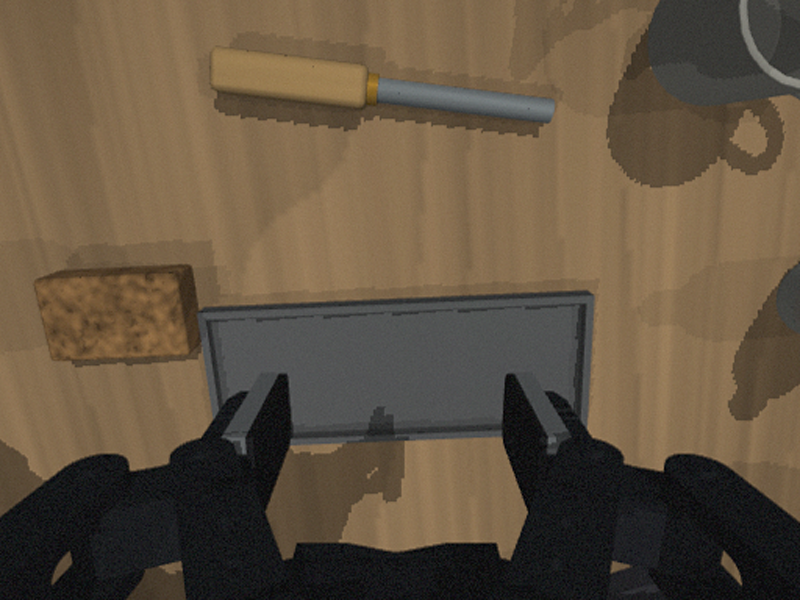

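```bash
python3 - <<'E'
from h import *
C=pickle.load(open("C_w3.pkl","rb"))
c=lambda p,z: cast(C,np.array(p)*.64,z)[0]
hb=c((213,67),.02);hf=c((367,85),.02);tip=c((553,108),.014)
print(hb,hf,tip,np.linalg.norm(tip-hb))
u=(tip-hb)[:2]; yaw=np.degrees(np.arctan2(u[1],u[0])); u/=np.linalg.norm(u)
cen=tip[:2]-.155*u; cen2=hb[:2]+.045*u; print(yaw,cen,cen2)
T=np.array([c(p,.014) for p in [(201,311),(592,293),(586,434),(215,443)]]); print("tray",T.round(4).tolist(),T.mean(0)) 
cen=(cen+cen2)/2; g=cen+.015*u
q=robot.ik([*g,.18],[180,0,yaw]); print(q)
robot.move_pose([*g,.18],[180,0,yaw]); st()
print(robot.line_to([*g,.079],vel=.08,guard=8)); st("down")
robot.set_gripper(0); st("grip")
robot.line_to([*g,.16],vel=.08); st("lift")
pickle.dump((g,yaw),open("ej.pkl","wb"))
snap("top1",False,"top")
f=cv2.imread("raw_top1.png")[120:280,230:443]; cv2.imwrite("pics/top1.png",cv2.resize(f,(799,600),interpolation=cv2.INTER_CUBIC))
E
```

```text
[ 0.44693578 -0.18504229  0.02      ] [ 0.53342495 -0.20284973  0.02      ] [ 0.64154515 -0.22517972  0.014     ] 0.19879592760994605
-11.653628882890661 [ 0.48974023 -0.19387054] [ 0.49100818 -0.19413205]
tray [[0.4098, -0.3294, 0.014], [0.665, -0.3413, 0.014], [0.6613, -0.4436, 0.014], [0.401, -0.4261, 0.014]] [ 0.53427361 -0.38509684  0.014     ]
[-35.14200919  -3.33301632 -16.74525066  76.58776566   0.
 156.5116197 ]
 t14.9 [ 0.5052 -0.1972  0.1803] F [0.5 0.8 0.4] w0.0599 gf0.0
False
down t16.3 [ 0.5054 -0.1973  0.0796] F [0.2 0.9 0.9] w0.0601 gf0.0
grip t16.7 [ 0.5054 -0.1972  0.0795] F [-0.4  0.9  5.2] w0.0228 gf59.4
lift t17.9 [ 0.5048 -0.1968  0.1593] F [ 0.5  1.1 -1.5] w0.0227 gf58.8
```

View pics/top1.png

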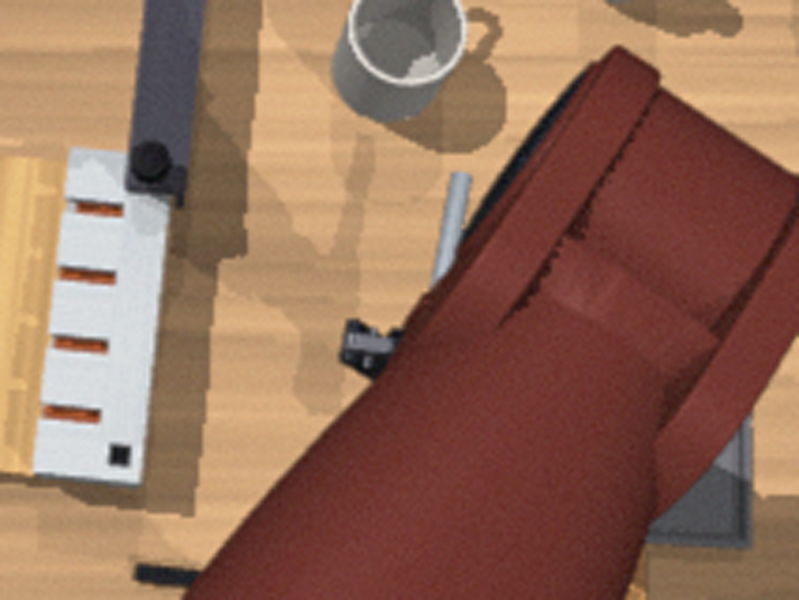

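```bash
python3 - <<'E'
from h import *
robot.move_pose(mp(-.069,-.22,.2),YP)
robot.line_to(mp(-.069,-.22,.119),vel=.12); robot.pause(.2); st()
print(robot.observe()["tcp_rot"])
e=mp(-.069,-.08,.052); ims=[]
for n in ("top","scene"):
    C,f=snap("pb_"+n,False,n); u=proj(C,e)[0]; print(n,u); x,y=int(u[0])-33,int(u[1])-50
    ims.append(cv2.resize(f[y:y+100,x:x+67],(400,600),interpolation=cv2.INTER_CUBIC)); print(x,y)
cv2.imwrite("pics/pb.png",np.hstack(ims))
E
```

```text
t20.5 [ 0.462  -0.2029  0.1199] F [ 0.6  0.5 -0.3] w0.0227 gf58.8
[1.79928842e+02 4.69373528e-02 8.45093502e+01]
top [285.85668193 234.23459915]
252 184
scene [266.96875579 176.33680184]
233 126
```

View pics/pb.png

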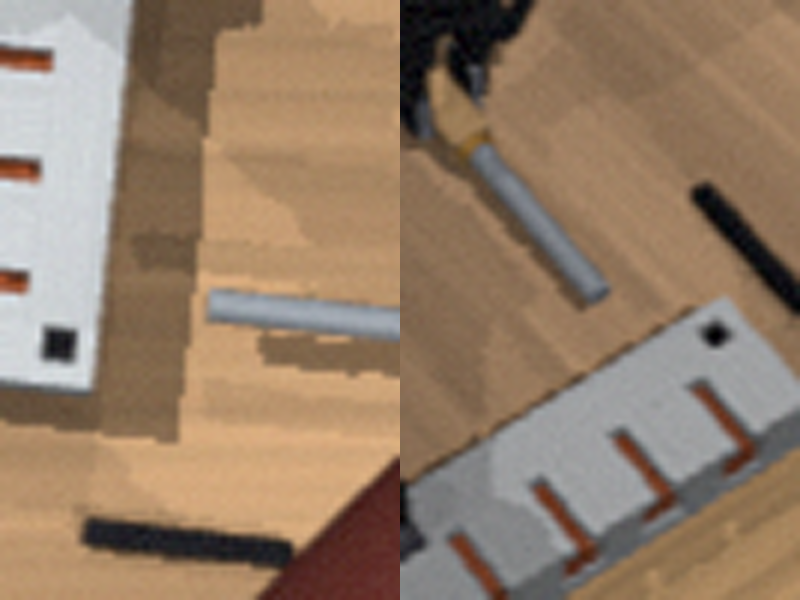

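```bash
python3 - <<'E'
from h import *
a=np.radians(MY); A=np.array([[np.cos(a),-np.sin(a)],[np.sin(a),np.cos(a)]])
Ct=pickle.load(open("C_pb_top.pkl","rb"));Cs=pickle.load(open("C_pb_scene.pkl","rb"))
P=lambda C:C[2]@np.c_[C[0],C[1]]
def tri(p,q):
    p=np.array(p)/5.97+[252,184]; q=(np.array(q)-[400,0])/5.97+[233,126]
    X=cv2.triangulatePoints(P(Ct),P(Cs),p,q).ravel(); X=X[:3]/X[3]
    print("world",X.round(4),"mould",((X[:2]-MO)@A).round(4)," reproj top",(proj(Ct,X)[0]-p).round(2))
tri((208,306),(596,292))      # tip
tri((94,388),(727,298))       # block top corner (-109,-35,72)
tri((59,344),(714,334))       # rail hole (-92.5,-20,72)
E
```

```text
world [ 0.4737 -0.0672  0.0532] mould [-0.0699 -0.0841]  reproj top [ 0.64 -0.54]
world [ 0.4366 -0.0177  0.0684] mould [-0.1115 -0.0383]  reproj top [-0.34  0.28]
world [ 0.4553 -0.0046  0.0706] mould [-0.0942 -0.0235]  reproj top [ 0.21 -0.18]
```

```bash
cat >> h.py <<'E'
def push(bx,z=.117,dx=0):
    x=bx+dx
    g=robot.line_to(mp(x,-.165,z),vel=.08,guard=12); st("mouth %s"%g)
    if g: return False
    g=robot.line_to(mp(x,-.09,z),vel=.07,guard=20); st("pushed %s"%g)
    if g: return False
    robot.line_to(mp(x,-.21,z),vel=.15); st("back"); return True
E
python3 - <<'E'
from h import *
print(push(-.069))
ims=[]
C,f=snap("p1_top",False,"top"); x,y=190,130
cv2.imwrite("pics/p1.png",cv2.resize(f[y:y+130,x:x+173],(798,600),interpolation=cv2.INTER_CUBIC))
E
```

```text
mouth False t21.4 [ 0.4669 -0.148   0.1171] F [-0.2 -0.  -1. ] w0.0227 gf58.8
pushed False t22.6 [ 0.474  -0.0735  0.117 ] F [ 0.1  0.1 -0.7] w0.0226 gf58.8
back t23.6 [ 0.4625 -0.192   0.1169] F [-0.1  0.8  0.1] w0.0223 gf58.8
True
```

View pics/p1.png

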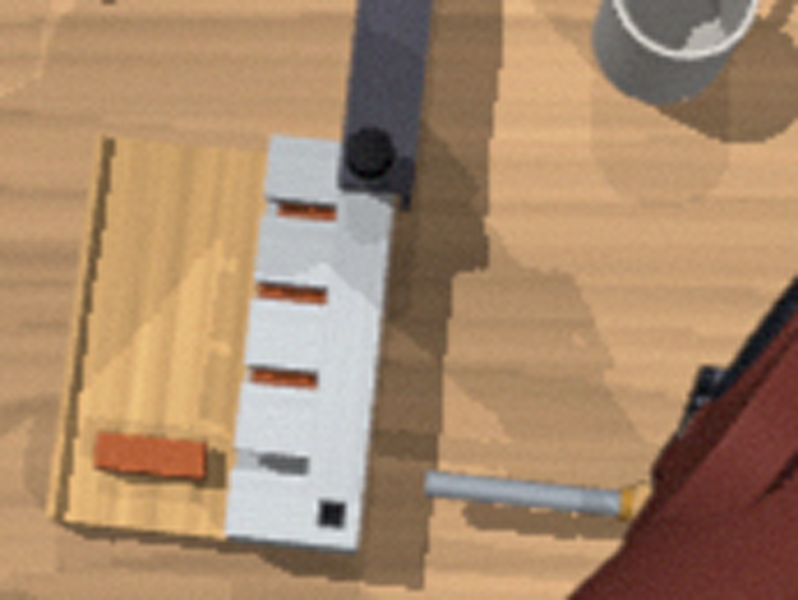

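Stick 1 is out on the ledge at (150,455) and the ejector is still straight. I push the other three.

```bash
python3 - <<'E'
from h import *
ok=True
for b in (-.023,.023,.069):
    robot.line_to(mp(b,-.21,.117),vel=.12)
    ok=push(b); print(b,ok)
    if not ok: break
C,f=snap("p2_top",False,"top"); x,y=190,130
cv2.imwrite("pics/p2.png",cv2.resize(f[y:y+130,x:x+173],(798,600),interpolation=cv2.INTER_CUBIC))
E
```

```text
mouth False t24.9 [ 0.5127 -0.1521  0.1171] F [ 0.2 -0.8 -0.6] w0.0224 gf58.8
pushed False t26.1 [ 0.5198 -0.0779  0.1171] F [ 0.2 -0.8 -0.6] w0.0226 gf58.8
back t27.1 [ 0.5083 -0.1964  0.1169] F [ 0.2  0.7 -1.6] w0.0225 gf58.8
-0.023 True
mouth False t28.3 [ 0.5585 -0.1566  0.1171] F [-0.2 -0.3 -0.3] w0.0226 gf58.8
pushed False t29.5 [ 0.5656 -0.0823  0.117 ] F [ 1.1  0.4 -1. ] w0.0225 gf58.8
back t30.5 [ 0.5541 -0.2008  0.1169] F [-0.3  0.6 -1.1] w0.0226 gf58.8
0.023 True
mouth False t31.7 [ 0.6043 -0.1609  0.1171] F [-0.9 -0.5 -2. ] w0.0226 gf58.8
pushed False t32.9 [ 0.6114 -0.0867  0.1169] F [-0.7 -0.1 -1.5] w0.0223 gf58.8
back t33.9 [ 0.5999 -0.2051  0.1169] F [ 0.6  0.6 -1. ] w0.0227 gf58.8
0.069 True
```

View pics/p2.png

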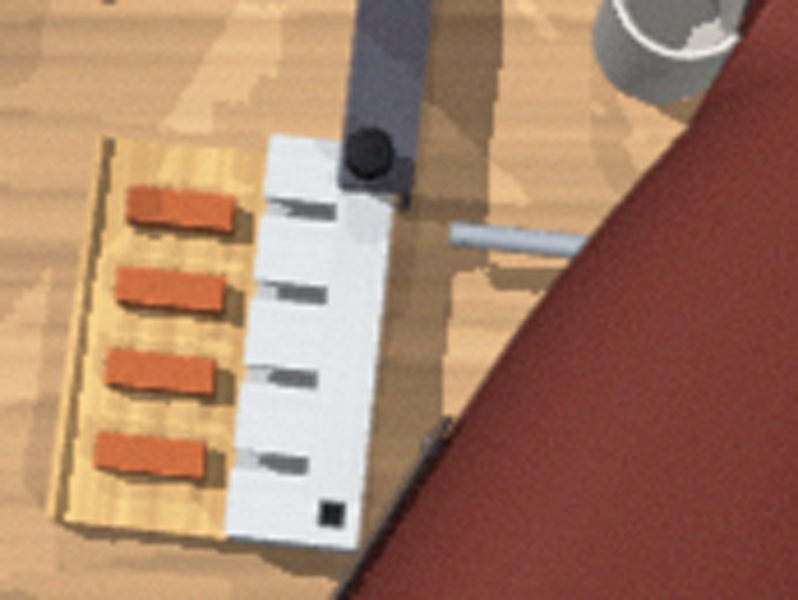

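All four sticks lie flat on the ledge. The ejector goes into the tool tray next.

```bash
python3 - <<'E'
from h import *
yaw=-2.7; u=np.array([np.cos(np.radians(yaw)),np.sin(np.radians(yaw))]); g=np.array([.5335,-.3857])-.040*u
robot.line_to(mp(.069,-.21,.2),vel=.15)
robot.move_pose([*g,.2],[180,0,yaw]); st()
C,f=snap("ej_top",False,"top")
print(robot.line_to([*g,.0855],vel=.08,guard=6)); st("down")
robot.set_gripper(.042); robot.pause(.2); st("open")
robot.line_to([*g,.2],vel=.15); robot.move_pose([.54,-.31,.28],YP); robot.pause(.2)
# view tool tray from +y side
robot.move_pose([.52,-.44,.3],YP); robot.pause(.2); snap("w4"); st()
E
```

```text
t35.7 [ 0.4936 -0.3832  0.1992] F [-0.6  0.7 -1.4] w0.0229 gf58.8
False
down t37.4 [ 0.4938 -0.3841  0.0861] F [-0.6  0.4 -0.7] w0.0230 gf58.8
open t37.9 [ 0.4935 -0.3838  0.0855] F [-0.1 -0.4  0.8] w0.0422 gf0.0
 t41.1 [ 0.5204 -0.439   0.3002] F [ 0.4 -0.  -0.4] w0.0420 gf0.0
```

View pics/w4.png

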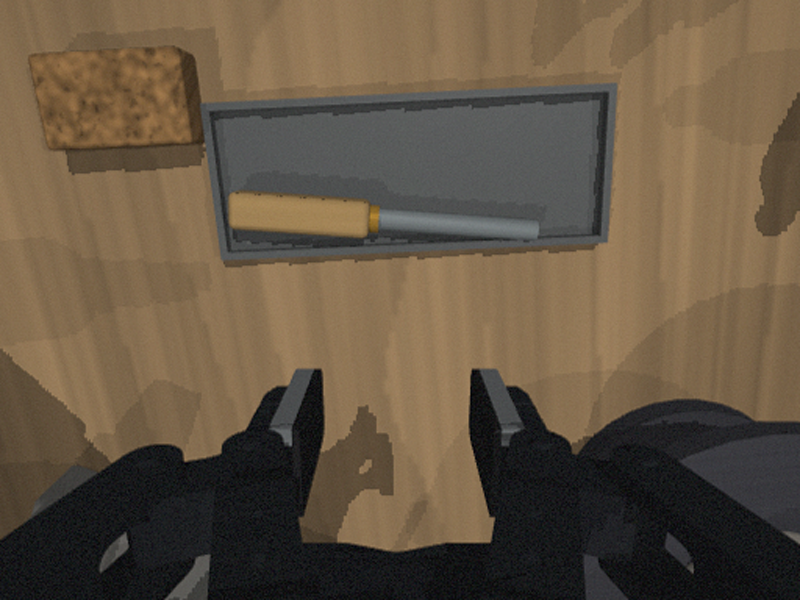

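```bash
python3 - <<'E'
from h import *
C=pickle.load(open("C_w4.pkl","rb")); c=lambda p,z: cast(C,np.array(p)*.64,z)[0,:2]
T=np.array([c(p,.014) for p in [(204,104),(616,85),(606,242),(224,264)]]); o=T.mean(0); d=(T[1]-T[0]+T[2]-T[3]); print(T.round(4).tolist(),o)
a=np.arctan2(d[1],d[0]); A=np.array([[np.cos(a),-np.sin(a)],[np.sin(a),np.cos(a)]])
print("yaw",np.degrees(a)); 
hb=(c((230,212),.022)-o)@A; tip=(c((539,229),.018)-o)@A; hf=(c((370,217),.024)-o)@A
v=tip-hb; print("back",hb,"front",hf,"tip",tip,"ang",np.degrees(np.arctan2(v[1],v[0])),"len",np.linalg.norm(v))
E
```

```text
[[0.4094, -0.3311], [0.6659, -0.3443], [0.6608, -0.4423], [0.4034, -0.433]] [ 0.53487462 -0.38766167]
yaw -2.509909690492128
back [-0.11808044 -0.01575575] front [-0.02801007 -0.02330475] tip [ 0.08216212 -0.03746393] ang -6.18723692065279 len 0.2014158026424747
```

The ejector slid a little but lies flat inside the tray, within limits (handle centre about -74, -20 mm; tip 82, -37 mm), so I leave it. Now the sticks.

```bash
cat >> h.py <<'E'
def sticks(name,z):
    C=pickle.load(open(f"C_{name}.pkl","rb")); f=cv2.imread(f"raw_{name}.png"); h=cv2.cvtColor(f,cv2.COLOR_BGR2HSV)
    m=cv2.inRange(h,(3,165,130),(14,255,255)); out=[]
    for c in cv2.findContours(m,cv2.RETR_EXTERNAL,cv2.CHAIN_APPROX_NONE)[0]:
        if cv2.contourArea(c)<60: continue
        W=cast(C,c[:,0,:],z)[:,:2].astype(np.float32)*1000; r=cv2.minAreaRect(W); out.append((np.array(r[0])/1000,r[1],r[2]))
    return out
E
python3 - <<'E'
from h import *
a=np.radians(MY); A=np.array([[np.cos(a),-np.sin(a)],[np.sin(a),np.cos(a)]])
robot.move_pose([.54,-.2,.3],YP); robot.move_pose([.5,.0,.36],YP) 
robot.move_pose([.56,.06,.3],YP); robot.pause(.2)
snap("ws",False)
for n in ("p2_top","ws"):
    for c,s,an in sticks(n,.05): print(n,c.round(4),((c-MO)@A).round(4),np.round(s,1),round(an,1))
E
```

```text
p2_top [0.3693 0.1668] [-0.1961  0.1388] [64.4 34.8] 6.6
p2_top [0.4881 0.0948] [-0.071   0.0786] [58.  18.4] 84.9
p2_top [0.5338 0.0905] [-0.0251  0.0787] [57.5 18.4] 84.9
p2_top [0.5796 0.0858] [0.0209 0.0784] [57.2 18.4] 84.8
p2_top [0.6253 0.0818] [0.0667 0.0788] [56.8 18.1] 84.1
p2_top [0.8283 0.4561] [0.2331 0.4707] [64.2 32.5] 16.1
p2_top [0.9844 0.2868] [0.4046 0.3172] [73.4 38.3] 0.4
```

```bash
cat >> h.py <<'E'
TO=np.array([.5203,.3614]); TY=1.2
def tp(x,y,z):
    a=np.radians(TY); return [TO[0]+np.cos(a)*x-np.sin(a)*y, TO[1]+np.sin(a)*x+np.cos(a)*y, z]
YT=[180,0,90+TY]
def pick(x,y=.079):
    robot.set_gripper(.034)
    robot.move_pose(mp(x,y,.18),YP)
    g=robot.line_to(mp(x,y,.107),vel=.08,guard=6); st("down %s"%g)
    if g: robot.line_to(mp(x,y,.18)); return False
    robot.set_gripper(0); st("grip")
    robot.line_to(mp(x,y,.18),vel=.1); st("lift"); return robot.observe()["gripper_width"]>.012
def place(x):
    robot.move_pose(tp(x,0,.16),YT); st("over")
    if robot.observe()["gripper_width"]<.012: return False
    g=robot.line_to(tp(x,0,.0835),vel=.08,guard=6); st("placed %s"%g)
    robot.set_gripper(.032); robot.pause(.1)
    robot.line_to(tp(x,0,.16),vel=.15); return True
E
python3 - <<'E'
from h import *
if pick(.069):
    robot.move_pose(tp(.066,-.12,.25),YT); print(place(.066))
robot.move_pose(tp(.0,-.1,.36),YT); robot.pause(.2); snap("w5"); snap("t5",False,"top")
for c in sticks("t5",.025): print(c)
E
```

```text
down False t45.6 [0.628  0.0818 0.1077] F [-0.3  0.   0.4] w0.0341 gf0.0
grip t45.9 [0.6281 0.0818 0.108 ] F [-0.1  0.2  5.2] w0.0185 gf61.1
lift t46.8 [0.6272 0.0819 0.1792] F [-0.1 -0.5 -0.3] w0.0187 gf60.4
over t48.1 [0.5865 0.3618 0.1593] F [-0.  -0.9 -0.5] w0.0183 gf60.4
placed True t49.1 [0.5855 0.3625 0.083 ] F [-1.4  0.3  5.1] w0.0183 gf61.0
True
(array([0.36891129, 0.17146199]), (66.49983978271484, 35.54341506958008), 6.290623664855957)
(array([0.53756659, 0.09385434]), (59.56283950805664, 18.56781005859375), 84.82488250732422)
(array([0.58491418, 0.08945123]), (59.62882614135742, 19.18384552001953), 84.1495132446289)
(array([0.83828308, 0.46541107]), (62.038368225097656, 31.487607955932617), 12.462151527404785)
(array([ 0.87580304, -0.40489136]), (26.72463607788086, 28.66056251525879), 45.47605895996094)
(array([0.98203802, 0.29538419]), (35.881649017333984, 36.66294479370117), 0.4095562696456909)
(array([1.02108282, 0.30088989]), (30.256488800048828, 24.929672241210938), 0.3798947334289551)
```

View pics/w5.png

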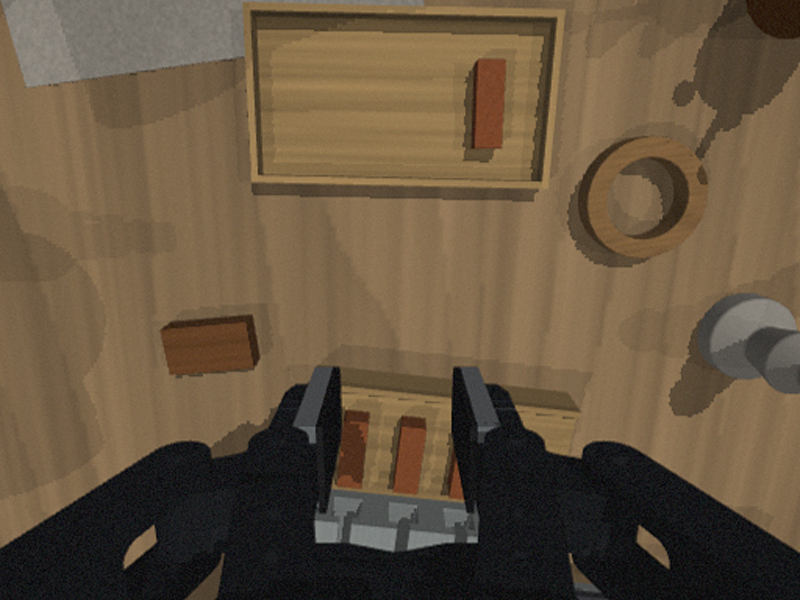

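The first stick lies flat in the tray at (489,103), well placed. On with the rest.

```bash
python3 - <<'E'
from h import *
for b,s in ((.023,.022),(-.023,-.022),(-.069,-.066)):
    if not pick(b): print("pick failed",b); break
    robot.move_pose(tp(s,-.12,.22),YT)
    if not place(s): print("lost",b); break
robot.move_pose(tp(.0,-.1,.36),YT); robot.pause(.2); snap("w6")
E
```

```text
down False t53.6 [0.5822 0.0862 0.1077] F [-0.1 -0.6  0.6] w0.0341 gf0.0
grip t53.9 [0.5824 0.0862 0.108 ] F [0.5 0.1 6. ] w0.0185 gf60.8
lift t54.8 [0.5814 0.0863 0.1792] F [-0.6  0.  -1.3] w0.0184 gf60.1
over t56.1 [0.5424 0.3612 0.1589] F [-0.2  0.3 -0. ] w0.0182 gf60.1
placed True t57.0 [0.5415 0.3616 0.083 ] F [-0.4 -0.6  4.8] w0.0186 gf60.7
down False t60.4 [0.5364 0.0906 0.1076] F [-0.8 -0.  -0.1] w0.0344 gf0.0
grip t60.7 [0.5366 0.0906 0.108 ] F [-0.6  0.5  5.5] w0.0186 gf60.6
lift t61.6 [0.5356 0.0906 0.1792] F [-0.1 -0.3  0.1] w0.0182 gf59.9
over t62.9 [0.4983 0.3603 0.1589] F [ 0.3 -0.4 -0. ] w0.0186 gf59.9
placed True t63.8 [0.4975 0.3606 0.083 ] F [-0.6  0.1  5. ] w0.0185 gf60.5
down False t67.2 [0.4906 0.095  0.1076] F [ 0.4 -0.3  0.6] w0.0340 gf0.0
grip t67.5 [0.4908 0.095  0.1079] F [-1.3  0.2  4.7] w0.0183 gf60.4
lift t68.3 [0.4898 0.0951 0.1793] F [-0.   0.8 -0.4] w0.0184 gf59.7
over t69.6 [0.4543 0.3593 0.159 ] F [-0.3 -0.8 -0.3] w0.0185 gf59.7
placed True t70.5 [0.4535 0.3597 0.0829] F [-1.   0.   5.1] w0.0185 gf60.3
```

View pics/w6.png

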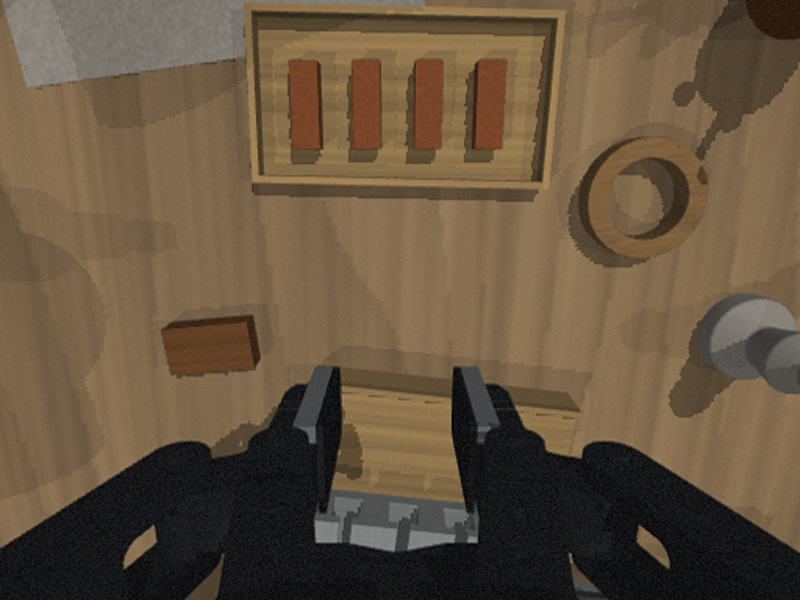

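All four sticks lie flat in a row in the tray. Now I shut the cover.

```bash
python3 - <<'E'
from h import *
K=-.0925
robot.set_gripper(.06)
robot.move_pose(mp(K+.188,-.02,.25),YP)
print(robot.line_to(mp(K+.188,-.02,.161),vel=.1,guard=10)); st("down")
robot.set_gripper(0); st("grip")
robot.line_to(mp(K+.188,-.02,.178),vel=.04); robot.pause(.2); st("lift")
g=robot.line_to(mp(K+.15,-.02,.178),vel=.05,guard=25); st("s%s"%g)
if not g:
    g=robot.line_to(mp(K+.008,-.02,.178),vel=.08,guard=25); st("s%s"%g)
    g=robot.line_to(mp(K-.005,-.02,.178),vel=.03,guard=12); st("end%s"%g)
    robot.line_to(mp(K,-.02,.165),vel=.04); st("lower")
robot.set_gripper(.06); robot.pause(.3); st("rel")
robot.line_to([*robot.observe()["tool_pos"][:2],.25],vel=.15)
robot.move_pose([.54,0.02,.36],YP); robot.pause(.2)
snap("w7"); robot.move_pose([.52,-.44,.3],YP); robot.pause(.2); snap("w8",False)
a,b=cv2.imread("raw_w4.png"),cv2.imread("raw_w8.png"); print("ejector view diff",cv2.absdiff(a,b)[:180].mean(),(cv2.absdiff(a,b)[:180].max(2)>40).sum())
E
```

```text
False
down t75.4 [ 0.6449 -0.0194  0.1619] F [ 0.1 -0.8 -0.4] w0.0601 gf0.0
grip t75.8 [ 0.6443 -0.0193  0.1618] F [-4.2 -0.3  5.2] w0.0244 gf58.7
lift t76.6 [ 0.6442 -0.0192  0.1775] F [-1.4 -0.7 -7.9] w0.0239 gf59.2
sFalse t77.5 [ 0.6063 -0.0156  0.1778] F [-1.6 -0.7 -7.9] w0.0240 gf59.3
sFalse t79.5 [ 0.4653 -0.0019  0.1778] F [ 0.7  2.4 -7.9] w0.0241 gf59.3
endTrue t79.8 [ 0.4567 -0.001   0.1779] F [ 9.2  0.3 -8.5] w0.0242 gf60.0
lower t80.3 [ 0.4572 -0.0012  0.165 ] F [ 2.1  3.7 -5. ] w0.0238 gf60.3
rel t81.0 [ 0.4573 -0.0013  0.165 ] F [ 0.6 -0.7  0.1] w0.0599 gf0.0
ejector view diff 3.7660554108796296 93
```

View pics/w7.png

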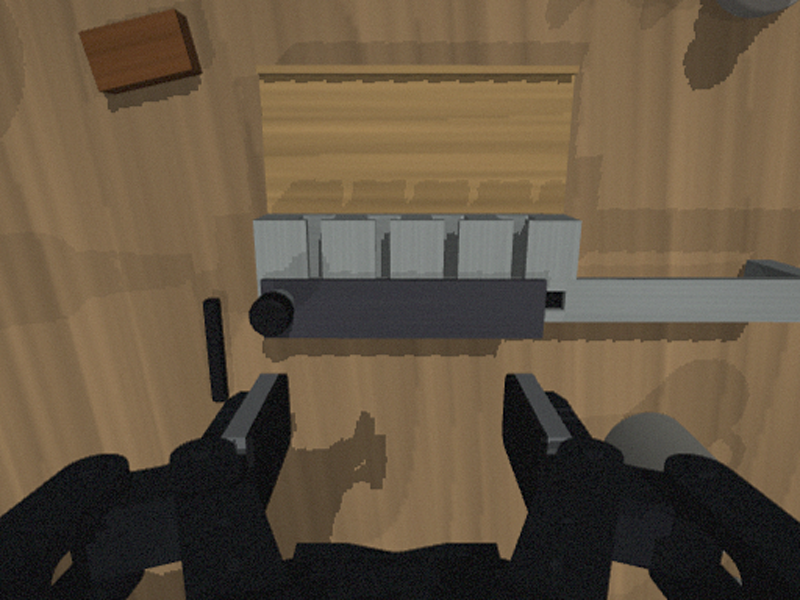

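The cover and knob sit as in the first view, with the whole picture shifted about 2 px. The ejector is unchanged in its tray.

```bash
python3 - <<'E'
from plant import robot
print(robot.job_done(), robot.observe()["time"])
E
```

```text
the job is handed in; nothing more can be done
the job is handed in; nothing more can be done
```

I handed the job in after about 85 s of robot time; no verdict came back, but the last pictures showed the four sticks flat in the wooden tray, the ejector flat in the tool tray (it slid a little but is within limits), the cover shut with its plunger down, and no bystander visibly moved.

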